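# Seat the amber glass standard in the photometer's light path

## Task

Pick up the amber glass standard by its two white frosted sides, set it upright in the photometer's well with its clear faces across the light path (facing the lamp and the detector), and press it gently down by feel until it is fully home, with the sprung plate under it down on its hard stop. Then let go, leaving the other standards and the mortar where they are.

Things in the scene. Friction and masses are not known exactly. Their poses are not given: they have to be found in the camera images.
- amber_centre (a point): Centre (half-way up) of the amber standard: loose, upright, solid tinted glass, 25 x 25 x 90 mm, 80 to 160 g. Own y axis: through its two clear amber faces (amber_c0). Own x axis: through its two white frosted sides, 25 mm apart, each with a grey ledge 5 mm proud, 50 to 54 mm above the foot; grip above the ledges, fingertips near them. From above: amber band between white edges. Half a turn is the same.
- green_centre (a point): Centre of the green standard, same size and axes; a bystander on the same grey tray (100 x 230 mm, 6 mm high; neighbours stand about 64 mm apart).
- violet_centre (a point): Centre of the violet standard, same size and axes; a bystander on the same tray.
- mortar: White ceramic bowl, 90 mm wide, 50 mm high, origin at the centre of its underside; a bystander.
- photometer: Fixed instrument, base 120 x 270 mm (x, y), 10 mm high, origin under the well's centre. The light path runs along its own y axis: white lamp house at +y, blue detector house at -y, each centred 94 mm from the well, 85 x 62 mm, top 76 mm above the bench, with a yellow line along the light path. The black holder with the well stands between them.
- mouth (a point): Centre of the well's mouth, 80 mm above the bench, axes as the photometer's: the axis of a seated standard passes here. The well is 27.4 mm wide along y (1.2 mm play each side of a standard), with lead-ins leaning out 3 mm over the top 5 mm. On the -x side a fixed wall, 12.5 mm from this point, touches a seated standard.
- jaw_face (a point): Foot of the ramp of the brass spring jaw on the well's +x side, 9.5 mm from the well's axis, 16 mm below the rim; the ramp rises and leans out to 16 mm from the axis at the rim. A standard going down meets it 8 to 10 mm down, pushes it back 3 mm (2.4 to 4.5 N), drags by several newtons and hangs there if let go early: its weight does not seat it. Reading is for the jaw at rest.
- beam (a point): Where the light path crosses the well's axis, 25 mm below the rim. At the well's bottom, out of sight, a sprung plate (plate_c0) moves down 3 mm, under 1.5 N, to a hard stop on a height adjuster (spacer_c0), set differently each time and not measured: the foot of a fully seated standard is 32 to 48 mm below the rim. Feel the stop as a force rise above the drag. Over 34 N in all chips the glass.

How it is judged (in metres and radians):
On the way, in this order (a step that is already met when the one before it is completed fails the run):
1. the amber standard is lifted clear of the tray (height (world z) of amber_centre above 0.09 m), for 0.1 s.
2. its foot is at least 12 mm down in the well, clear faces across the light path (z of amber_centre in the frame of mouth below 0.033 m and horizontal distance between amber_centre and mouth below 0.005 m and angle between the y axis of amber_centre and the y axis of photometer, either way round below 0.12 rad), for 0.1 s.
At the end, for the whole second after the job is handed in: The amber standard stands in the well with its axis within 2.5 mm of the well's centre, its clear faces square to the light path within 4 degrees and upright within 3.4 degrees, its foot more than 29 mm below the rim and holding the sprung plate at least 2 mm down (of 3), released and at rest (distance between plate_c0 and spacer_c0 below 0.01 m and horizontal distance between amber_centre and mouth below 0.0025 m and z of amber_centre in the frame of mouth below 0.016 m and angle between the y axis of amber_centre and the y axis of photometer, either way round below 0.07 rad and angle between amber_centre's own z axis and vertical below 0.06 rad and linear speed of amber below 0.01 m/s and contact force between the fingers and photometer below 0.1 N); the robot touches nothing.
It fails at once if the glass was forced: more than 34 N in all between the amber standard and the photometer (contact force between amber and photometer above 34 N).
It fails at once if the fingers pressed on a clear face of the amber standard (contact force between the fingers and amber_c0 above 1 N).
It fails at once if the green standard was moved by more than 15 mm (distance of green_centre from where it was at the start of the episode above 0.015 m).
It fails at once if the violet standard was moved by more than 15 mm (distance of violet_centre from where it was at the start of the episode above 0.015 m).
It fails at once if the mortar was moved by more than 20 mm (distance of mortar from where it was at the start of the episode above 0.02 m).
It also fails if it takes over 69 s, if anything falls off the work surface, if the arm or the gripper's body presses on something with over 40 N, if the wrist force passes 120 N, or if a joint passes its speed limit or range.

## Robot

A 6-joint arm with a two-finger parallel gripper is mounted at the origin on the work surface. World frame = base frame: x ahead of the robot, y to its left, z up, the work surface at z = 0. Lengths are in m, angles in degrees, forces in N, time in s.
With the tool pointing down it reaches from about 0.3 to 0.75 m from the base axis. Payload 8.5 kg.
Tool frame: the origin (TCP) lies midway between the tips of the shut fingers; the grasp point (between the pads) lies 19 mm behind it; y points along the fingers, x is the direction in which the jaws open and shut, and the axes are right-handed (so a half turn about y gives the same grasp; the last joint's range is limited). The gripper opens to 85 mm and grips with 20 to 120 N. Pads are 22 mm wide; open, the fingers measure 114 mm over their backs; the gripper's body (76 mm by 85 mm) begins 54 mm behind the grasp point. The pads swing forward as they close: fully open they stand 13 mm farther back than shut.
Start: joints at [59.456, 21.807, 74.336, -0, 83.858, -12.336], TCP at [0.172, 0.522, 0.231] pointing down, gripper open.
Joint ranges: [-178.18, 178.18], [-50.72, 133.34], [12.68, 142.11], [-81.47, 261.47], [9.98, 163.14], [-165.26, 165.26]. Speed limits (degrees/s): [136.94, 136.94, 180, 180, 180, 180].

## Interface

Orientations are given as a 3x3 rotation matrix whose columns are the frame's x, y, z axes.
In Python, from rig import env gives the robot as it stands.
- The arm moves only by the tool carry_out, never from a script. Its argument "plan" is a list of rows, each a list of 3 entries, a list of its own where there are three numbers: the shift along the tool's x, y, z in m, then the turn, a rotation vector about the tool's x, y, z in degrees, then the finger opening in m, from 0 to 0.0854. In form: [[[dx, dy, dz], [ax, ay, az], jaw], ...]. A call has 1 to 8 rows; each row shifts and turns the commanded pose from where the row before left it, along the tool's axes as they then stand; what a row does not reach is not made up. A row lasts 1/8 s, in which the tool goes at most 62.5 mm and 10.7 degrees, less where a joint would pass 70% of its speed; a pose out of reach is approached as far as the arm can. A call is refused whole if a number of a shift passes 0.0625 or a number of a turn 10.7, either way. A call with a gripper value outside its range is refused whole. The fingers move at their own pace and stop on an object; "force" is the grip in N (left out, the last holds). Time passes only in rows, so rows that do not move let the fingers close. It gives the time, the measured TCP pose, the force and the opening at its end, in the units of the state.
- env.observe(): the state, without advancing time (a new reading comes with each control period).
- env.get_image(name): name is "side" or "top" or "wrist"; returns a dict with "image" (480x640x3 uint8, red, green, blue), "vfov" (degrees; the focal length in pixels is half the picture's height over the tangent of half this angle, whatever the lens; pixels are square), "cx", "cy" (the principal point, pixels), "rvec" (rotation vector, rad) and "tvec" (3), from world to camera coordinates, as OpenCV has them; the wrist camera has in their place "tool_from_camera" (4x4, takes a point from camera to tool coordinates, whose origin is the TCP and whose axes are the tool frame's). Camera axes: x right, y down, z forward; pixel columns grow to the right and rows downward; lengths in m; the calibration is good to about 2 mm. A picture is of the moment at which its call begins: read the wrist's pose just before it. There is no depth.
- env.close_job(): hands the job in, once; it reports no verdict.
Trained networks look in a picture, given as the dict that the camera call returned (one of the last four; its "shot" number tells which), for a name from the list of things; names that differ only in an ending like _2 or _b are one class to them, and where a whole thing is asked for, a point or a joint stands for the part that bears it (a point fixed in the world has none). Each returns a list of dicts, best first, with "conf" (0 to 1); they miss things now and then, are a little off and sometimes report something else, mostly with a low value. They report only what shows in the picture. A call takes as long as a camera call.
- env.outline_of(target, picture): "mask" (480x640 bool, what is visible of it) and "pixel" ([row, column] in pixels, amid what is visible of it).
The state is a dict: "time_s": time; "q": joint angles; "qvel": joint speeds; "joint_efforts": joint torques, N m; "position": TCP position; "tool_rot": TCP orientation; "ft_force": force on the tool from outside, world axes, zero at the start; "wrist_torque": the same for the moment, N m; "grip_width": finger opening in m.
Only numpy, scipy, OpenCV 4.12 (cv2) and the standard library are available. Lean on these libraries where they do the work, as an engineer would, in place of code of your own. Each camera call takes 0.05 s, during which the arm holds its last target.

## Working session

There is one attempt and no reset: what is moved stays moved. The work goes in short steps, Python scripts to look and compute and a tool call to move; the robot and the scene stay as the last step left them, time stands still between calls to the robot, and variables do not carry over. Pictures are saved under pics/ and viewed, and the job is handed in when it is done.

Besides the shell and the picture viewer there is one more tool, called after ">>>" as name([rows], argument=value, ...), one row to a line, values as JSON. carry_out: Moves the arm, as the interface text tells. Its arguments: {"type":"object","properties":{"plan":{"type":"array","items":{"type":"array"}},"force":{"type":"number"}},"required":["plan"]}

```bash
ls; mkdir -p pics; cat > h.py <<'E'
import numpy as np, cv2, json
from rig import env
def K(p):
    f=240/np.tan(np.radians(p["vfov"])/2); return np.array([[f,0,p["cx"]],[0,f,p["cy"]],[0,0,1.]])
def cam(p, st=None):
    """returns R(world->cam), t"""
    if "rvec" in p and p["rvec"] is not None:
        R=cv2.Rodrigues(np.array(p["rvec"],float))[0]; return R,np.array(p["tvec"],float).ravel()
    T=np.eye(4); T[:3,:3]=np.array(st["tool_rot"]); T[:3,3]=st["position"]
    W=T@np.array(p["tool_from_camera"]); Wi=np.linalg.inv(W); return Wi[:3,:3],Wi[:3,3]
def ray(p,px,st=None):
    """px=(col,row) -> origin, dir in world"""
    R,t=cam(p,st); d=np.linalg.inv(K(p))@np.array([px[0],px[1],1.]); d=R.T@d
    return -R.T@t, d
def onz(p,px,z,st=None):
    o,d=ray(p,px,st); return o+d*(z-o[2])/d[2]
def proj(p,X,st=None):
    R,t=cam(p,st); c=R@np.asarray(X,float)+t; u=K(p)@c; return u[:2]/u[2]
def save(p,name): cv2.imwrite("pics/"+name,cv2.cvtColor(p["image"],cv2.COLOR_RGB2BGR))
E
python3 - <<'E'
from h import *
s=env.observe(); print({k:np.round(np.array(v),3).tolist() for k,v in s.items()})
for n in ("side","top","wrist"):
    p=env.get_image(n); save(p,n+"0.png"); print(n,{k:v for k,v in p.items() if k!="image"})
    for t in ("amber_centre","green_centre","violet_centre","mortar","photometer"):
        r=env.outline_of(t,p); print(n,t,[(round(q["conf"],2),np.round(q["pixel"],1).tolist(),int(q["mask"].sum())) for q in r][:2])
E
```

```text
pics
{'time_s': 0.0, 'q': [59.455, 21.841, 74.385, 0.002, 83.858, -12.335], 'qvel': [0.028, 0.015, -0.093, 0.027, -0.063, -0.054], 'joint_efforts': [0.002, -44.846, -23.129, -0.0, 0.005, 0.0], 'position': [0.172, 0.522, 0.231], 'tool_rot': [[0.312, -0.001, -0.95], [0.95, -0.001, 0.312], [-0.001, -1.0, 0.0]], 'ft_force': [-0.256, 0.439, 0.468], 'wrist_torque': [-0.024, -0.024, 0.006], 'grip_width': 0.086}
side {'vfov': 51.63398290564987, 'cx': 312.32742314929857, 'cy': 229.83218651768755, 'rvec': array([ 2.32963462, -0.48202678,  0.17313141]), 'tvec': array([-0.54812725,  0.28745239,  0.60752374]), 'shot': 1}
side amber_centre [(0.7, [188.9, 235.1], 437)]
side green_centre [(0.97, [167.0, 231.7], 488), (0.28, [411.4, 305.7], 14062)]
side violet_centre [(0.67, [220.6, 246.8], 912)]
side mortar [(0.71, [237.5, 371.0], 2085), (0.44, [186.6, 238.7], 467)]
side photometer [(0.98, [409.1, 304.6], 14160)]
top {'vfov': 57.17488984982983, 'cx': 316.74328381683296, 'cy': 239.76282044817071, 'rvec': array([ 2.18662346, -2.1285961 ,  0.18616429]), 'tvec': array([0.03815099, 0.62559446, 0.66639519
[... 190 characters left out ...]
 [275.8, 208.2], 572)]
top mortar [(0.82, [184.1, 321.4], 2228), (0.38, [283.5, 252.0], 448)]
top photometer [(0.92, [314.8, 470.0], 12705)]
wrist {'vfov': 58.30543831217045, 'cx': 323.9929789862163, 'cy': 242.6711997086543, 'tool_from_camera': array([[ 9.99999187e-01, -2.08155310e-04, -1.25773898e-03,
         7.58509257e-04],
       [ 1.15791316e-03, -2.64455331e-01,  9.64397240e-01,
        -1.43098751e-01],
       [-5.33360184e-04, -9.64397913e-01, -2.64454875e-01,
         6.80322353e-02],
       [ 0.00000000e+00,  0.00000000e+00,  0.00000000e+00,
         1.00000000e+00]]), 'shot': 3}
wrist amber_centre []
wrist green_centre []
wrist violet_centre []
wrist mortar []
wrist photometer []
```

View pics/top0.png

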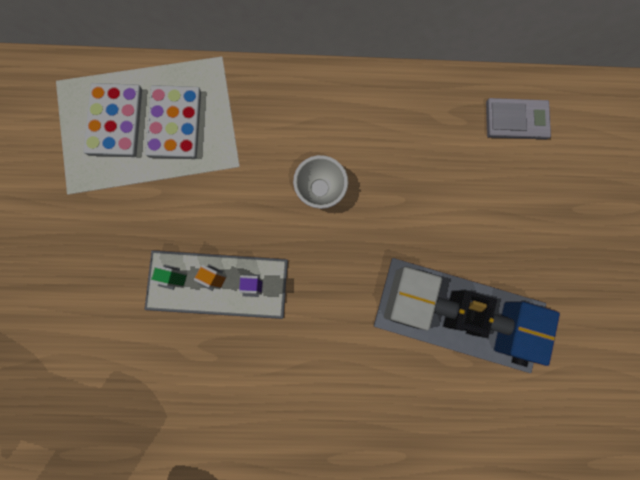

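View pics/side0.png

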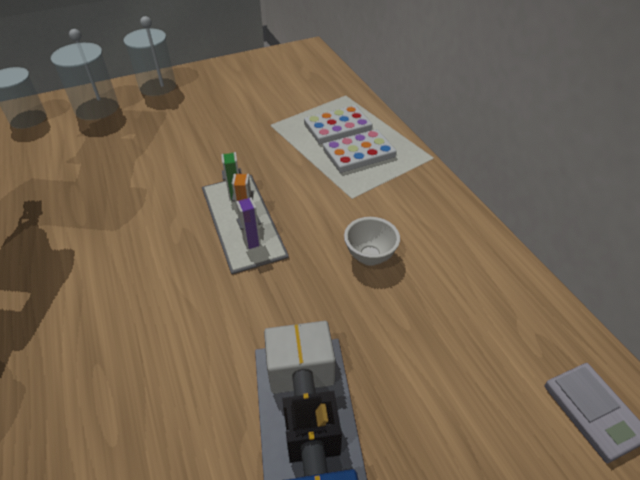

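View pics/wrist0.png

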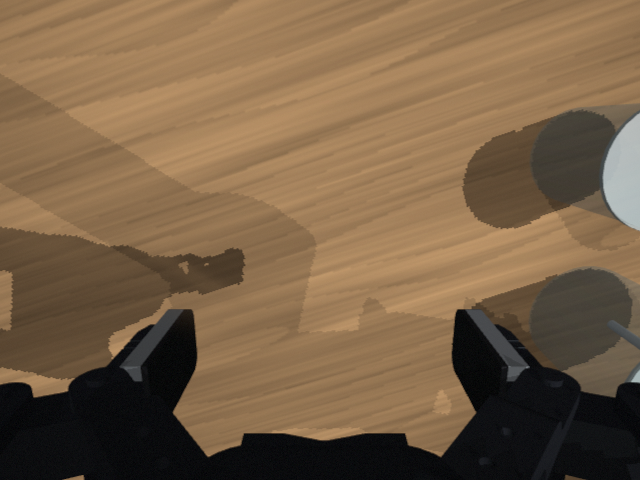

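The top view shows green, amber and violet standing on the tray near (163,276), (207,277) and (250,284). The mortar is at (320,182) and the photometer holder at (475,308), with its lamp house at (417,298) and detector house at (532,333). I'll zoom in next.

```bash
python3 - <<'E'
from h import *
p=env.get_image("top"); im=p["image"]
c=cv2.resize(im[240:330,140:300],None,fx=5,fy=5,interpolation=cv2.INTER_CUBIC)
cv2.imwrite("pics/topz1.png",cv2.cvtColor(c,cv2.COLOR_RGB2BGR))
c=cv2.resize(im[250:380,365:565],None,fx=4,fy=4,interpolation=cv2.INTER_CUBIC)
cv2.imwrite("pics/topz2.png",cv2.cvtColor(c,cv2.COLOR_RGB2BGR))
import pickle
pickle.dump(p,open("top0.pkl","wb"))
for n,px,z in (("green",(163,276),.096),("amber",(207,277),.096),("violet",(250,284),.096),("mortar",(320,182),.05),("hold",(475,308),.08),("lamp",(417,298),.076),("det",(532,333),.076)):
    print(n,onz(p,px,z).round(4))
for t in ("mouth","jaw_face","beam"):
    r=env.outline_of(t,p); print(t,[(round(q["conf"],2),np.round(q["pixel"],1).tolist(),int(q["mask"].sum())) for q in r][:2])
print(ray(p,(0,0))[0])
E
```

```text
green [0.5566 0.2803 0.096 ]
amber [0.5569 0.2161 0.096 ]
violet [0.5483 0.1527 0.096 ]
mortar [0.7192 0.0521 0.05  ]
hold [ 0.5216 -0.1867  0.08  ]
lamp [ 0.5345 -0.0994  0.076 ]
det [ 0.4862 -0.2747  0.076 ]
mouth [(0.87, [317.5, 465.2], 12616)]
jaw_face [(0.66, [314.5, 465.3], 12599)]
beam [(0.64, [315.5, 465.9], 12802)]
[0.52076868 0.07231985 0.74864965]
```

View pics/topz1.png

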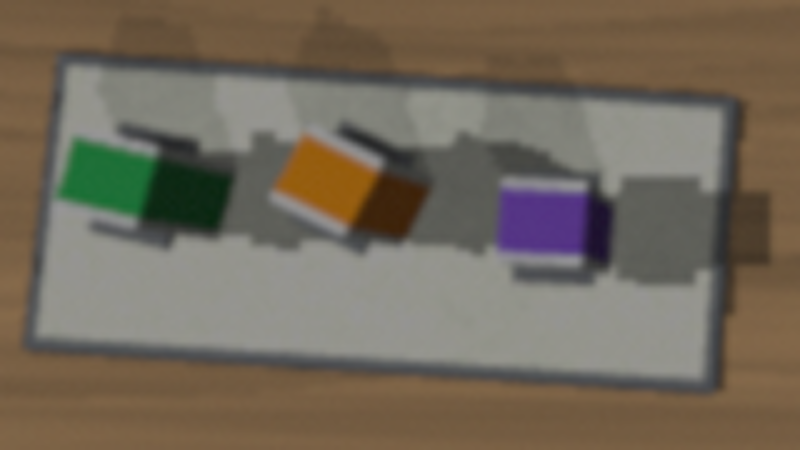

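View pics/topz2.png

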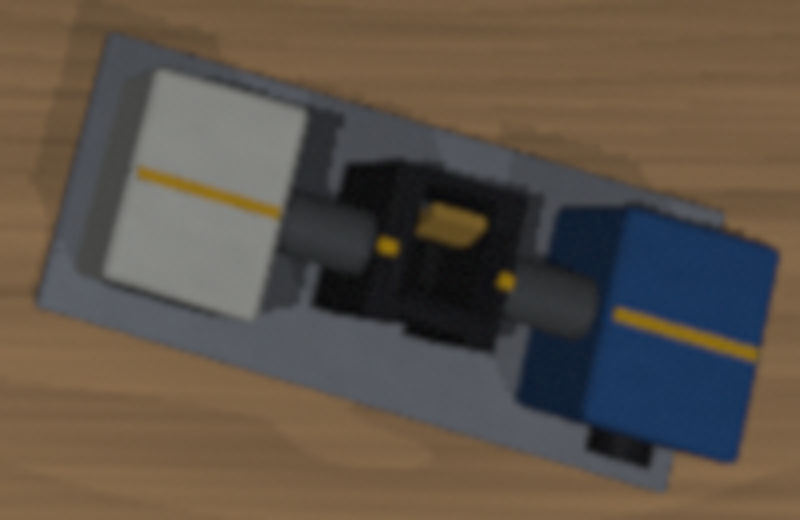

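>>> carry_out([
  [[-0.0214,0,-0.0576],[0,0,0],0.0854],
  [[-0.0214,0,-0.0576],[0,0,0],0.0854],
  [[-0.0214,0,-0.0576],[0,0,0],0.0854],
  [[-0.0214,0,-0.0576],[0,0,0],0.0854],
  [[-0.0214,0,-0.0576],[0,0,0],0.0854],
  [[-0.0214,0,-0.0576],[0,0,0],0.0854],
  [[-0.0214,0,-0.0576],[0,0,0],0.0854],
  [[-0.0214,0,-0.0576],[0,0,0],0.0854],
])

```text
time_s: 2.1
position: [0.5575, 0.2143, 0.2314]
tool_rot: [[0.313, 0.0, -0.95], [0.95, 0.0, 0.313], [0.0, -1.0, -0.0]]
ft_force: [0.5, 0.1, 0.2]
grip_width: 0.0853
```

>>> carry_out([
  [[0,0,0],[0,10,0],0.0854],
  [[0,0,0],[0,10,0],0.0854],
  [[0,0,0],[0,10,0],0.0854],
  [[0,0,0],[0,10,0],0.0854],
  [[0,0,0],[0,10,0],0.0854],
  [[0,0,0],[0,10,0],0.0854],
  [[0,0,0],[0,10,0],0.0854],
  [[0,0,0],[0,10,0],0.0854],
])

```text
time_s: 3.1
position: [0.5561, 0.2158, 0.2313]
tool_rot: [[0.989, -0.0, 0.148], [-0.148, -0.0, 0.989], [-0.0, -1.0, -0.0]]
ft_force: [0.1, 0.2, -0.3]
grip_width: 0.0855
```

>>> carry_out([
  [[0,0,0],[0,10,0],0.0854],
  [[0,0,0],[0,9,0],0.0854],
  [[0,0,0],[0,0,0],0.0854],
  [[0,0,0],[0,0,0],0.0854],
])

```text
time_s: 3.6
position: [0.5561, 0.2158, 0.2313]
tool_rot: [[0.891, -0.0, 0.455], [-0.455, -0.0, 0.891], [-0.0, -1.0, -0.0]]
ft_force: [0.9, -0.2, 0.5]
grip_width: 0.0855
```

```bash
python3 - <<'E'
from h import *
s=env.observe()
p=env.get_image("wrist"); save(p,"w1.png")
import pickle; pickle.dump((s,p),open("w1.pkl","wb"))
for t in ("amber_centre","green_centre","violet_centre"):
    r=env.outline_of(t,p); print(t,[(round(q["conf"],2),np.round(q["pixel"],1).tolist(),int(q["mask"].sum())) for q in r][:2])
E
```

```text
amber_centre [(0.55, [213.1, 327.1], 2182)]
green_centre [(0.79, [135.0, 278.1], 2052), (0.54, [446.7, 438.4], 250)]
violet_centre [(0.89, [290.7, 350.1], 2764)]
```

View pics/w1.png

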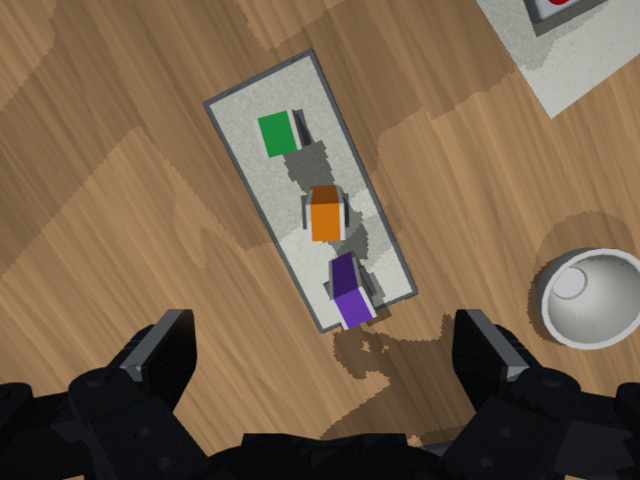

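The wrist view shows the amber top face from about (310,203) to (343,240), nearly square to the tool. Green is at (278,135) and violet's top is at (355,307). I'll zoom in for the corners.

```bash
python3 - <<'E'
from h import *
import pickle; s,p=pickle.load(open("w1.pkl","rb"))
c=cv2.resize(p["image"][175:255,280:380],None,fx=8,fy=7.5 and 8,interpolation=cv2.INTER_CUBIC)[:600]
cv2.imwrite("pics/w1z.png",cv2.cvtColor(c,cv2.COLOR_RGB2BGR))
E
```

```text
(no output)
```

View pics/w1z.png

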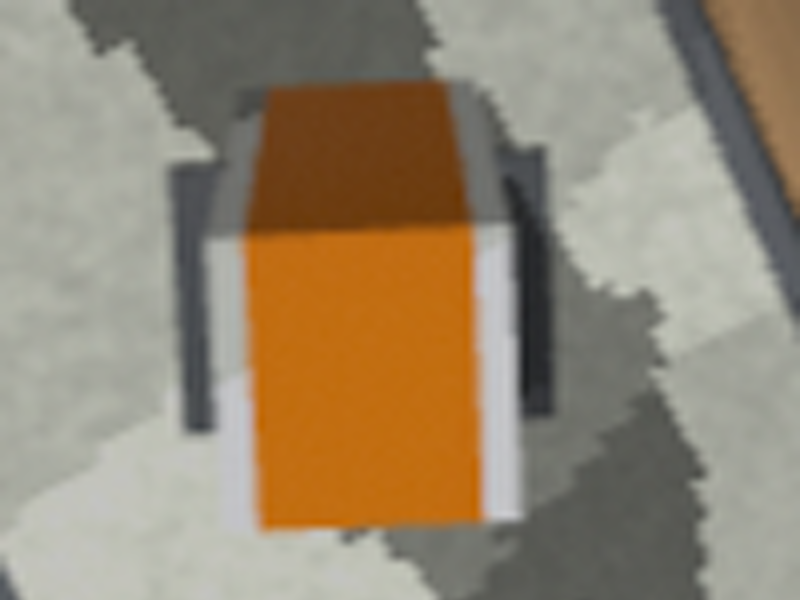

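```bash
cat >> h.py <<'E'
from scipy.optimize import least_squares
def fit(p,st,corners,z,half=0.0125,x0=(0.556,0.216,-27)):
    """square top face, corners list of px; returns x,y,yaw(deg); any correspondences by nearest cyc order given"""
    L=np.array([[-1,1],[1,1],[1,-1],[-1,-1]])*half
    def res(v):
        a=np.radians(v[2]); R=np.array([[np.cos(a),-np.sin(a)],[np.sin(a),np.cos(a)]])
        P=[np.r_[R@l+v[:2],z] for l in L]
        return np.ravel([proj(p,X,st)-c for X,c in zip(P,corners)])
    r=least_squares(res,x0,x_scale=[.01,.01,5]); return r.x,np.abs(r.fun).max()
E
python3 - <<'E'
from h import *
import pickle; s,p=pickle.load(open("w1.pkl","rb"))
z=np.array([(208,238),(515,225),(522,520),(222,530)])
c=(z+.5)/8-.5+np.array([280,175])
# tool x in image right; tool z ~ image up -> +y own = tool z
print(fit(p,s,c,.096))
t=pickle.load(open("top0.pkl","rb"))
# top: image up=+x, right=-y. own -x,+y = lower left
z=np.array([(270,195),(305,128),(385,165),(350,235)])
c=(z+.5)/5-.5+np.array([140,240])
print(fit(t,None,c,.096))
print(s["position"],np.degrees(np.arctan2(np.array(s["tool_rot"])[1,0],np.array(s["tool_rot"])[0,0])))
E
```

```text
(array([  0.55802184,   0.22033057, -24.92198766]), np.float64(0.17975062553693988))
(array([  0.55867207,   0.21899869, -23.75157762]), np.float64(1.1940780783301648))
[0.55608096 0.21582777 0.23130747] -27.033406704124893
```

>>> carry_out([
  [[-0.0004,0.025,0.005],[0,-2.1,0],0.0854],
  [[0,0.04,0],[0,0,0],0.0854],
  [[0,0.03,0],[0,0,0],0.0854],
  [[0,0,0],[0,0,0],0.0854],
  [[0,0,0],[0,0,0],0.0854],
])

```text
time_s: 4.42
position: [0.5587, 0.2206, 0.1377]
tool_rot: [[0.906, 0.002, 0.424], [-0.424, 0.0, 0.906], [0.002, -1.0, 0.001]]
ft_force: [1.0, -0.3, 0.1]
grip_width: 0.0854
```

```bash
python3 - <<'E'
from h import *
s=env.observe()
p=env.get_image("wrist"); save(p,"w2.png")
import pickle; pickle.dump((s,p),open("w2.pkl","wb"))
E
```

```text
(no output)
```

View pics/w2.png

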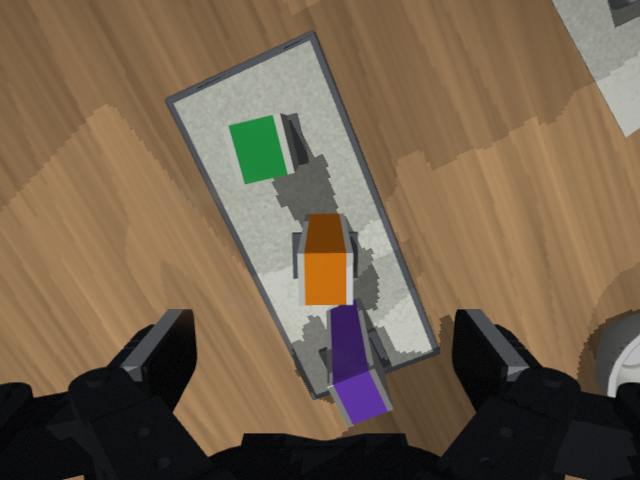

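Amber's top face now spans about (299,251) to (353,304), between the fingers. Violet's top is at (362,398), below the gripper and clear of it.

```bash
python3 - <<'E'
from h import *
import pickle; s,p=pickle.load(open("w2.pkl","rb"))
c=cv2.resize(p["image"][240:315,280:380],None,fx=8,fy=8,interpolation=cv2.INTER_CUBIC)
cv2.imwrite("pics/w2z.png",cv2.cvtColor(c,cv2.COLOR_RGB2BGR))
E
```

```text
(no output)
```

View pics/w2z.png

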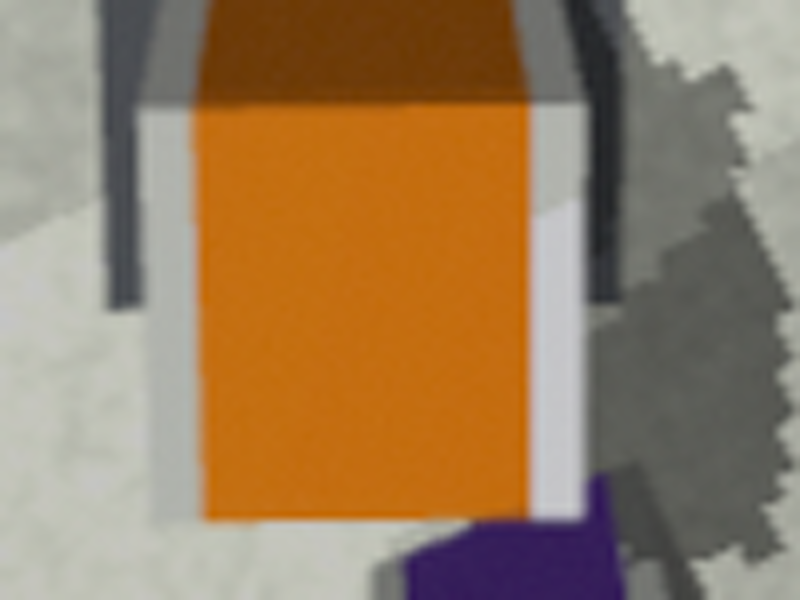

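```bash
python3 - <<'E'
from h import *
import pickle; s,p=pickle.load(open("w2.pkl","rb"))
z=np.array([(136,104),(586,102),(588,521),(153,521)])
c=(z+.5)/8-.5+np.array([280,240])
v,e=fit(p,s,c,.096); print(v,e)
R=np.array(s["tool_rot"]); print(np.array(s["position"]),R.T@(np.r_[v[:2],.08]-s["position"]),np.degrees(np.arctan2(R[1,0],R[0,0])))
E
```

```text
[  0.55803851   0.22034031 -24.39262015] 0.6700589204079961
[0.5587123  0.22057095 0.13774547] [-0.0006155   0.05774377 -0.00056916] -25.09292405479058
```

>>> carry_out([
  [[-0.0005,0.03,-0.0005],[0,-0.4,0],0.0854],
  [[0,0.03,0],[0,0,0],0.0854],
  [[0,0.0155,0],[0,0,0],0.0854],
  [[0,0,0],[0,0,0],0.0854],
  [[0,0,0],[0,0,0],0.0854],
])

```text
time_s: 5.1
position: [0.5581, 0.2204, 0.0622]
tool_rot: [[0.908, 0.002, 0.418], [-0.418, 0.0, 0.908], [0.002, -1.0, 0.001]]
ft_force: [0.4, -0.0, 0.4]
grip_width: 0.0852
```

```bash
python3 - <<'E'
from h import *
s=env.observe(); print(s["position"],s["ft_force"])
p=env.get_image("wrist"); save(p,"w3.png")
E
```

```text
[0.55812889 0.220379   0.06220603] [ 0.3926525  -0.01944484  0.39316968]
```

View pics/w3.png

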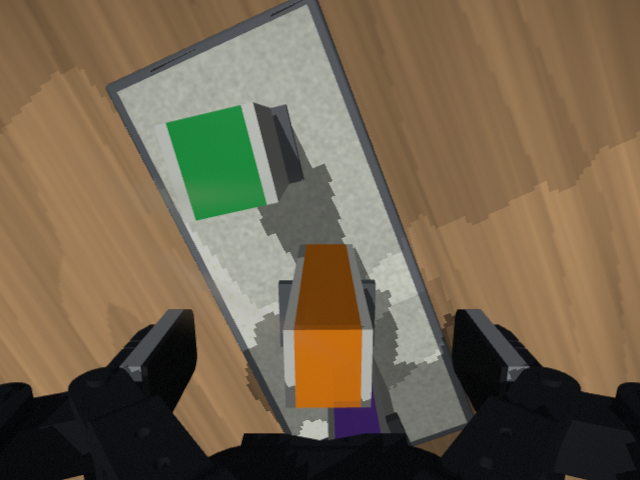

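Amber's top (285–372, 330–408) sits midway between the pads, whose inner edges are at columns 195 and 453. I'll close now.

>>> carry_out([
  [[0,0,0],[0,0,0],0.045],
  [[0,0,0],[0,0,0],0.035],
  [[0,0,0],[0,0,0],0.02],
  [[0,0,0],[0,0,0],0.015],
  [[0,0,0],[0,0,0],0.01],
  [[0,0,0],[0,0,0],0.0],
  [[0,0,0],[0,0,0],0.0],
  [[0,0,0],[0,0,0],0.0],
], force=40)

```text
time_s: 6.15
position: [0.5574, 0.2203, 0.0609]
tool_rot: [[0.908, 0.0, 0.418], [-0.418, 0.0, 0.908], [0.0, -1.0, 0.0]]
ft_force: [-0.7, 0.3, 2.9]
grip_width: 0.0241
```

```bash
python3 - <<'E'
from h import *
s=env.observe(); print(s["position"],s["ft_force"],s["grip_width"])
p=env.get_image("wrist"); save(p,"w4.png")
E
```

```text
[0.55737725 0.2202575  0.06094947] [-0.72298797  0.30205724  2.85089012] 0.024130468636223028
```

View pics/w4.png

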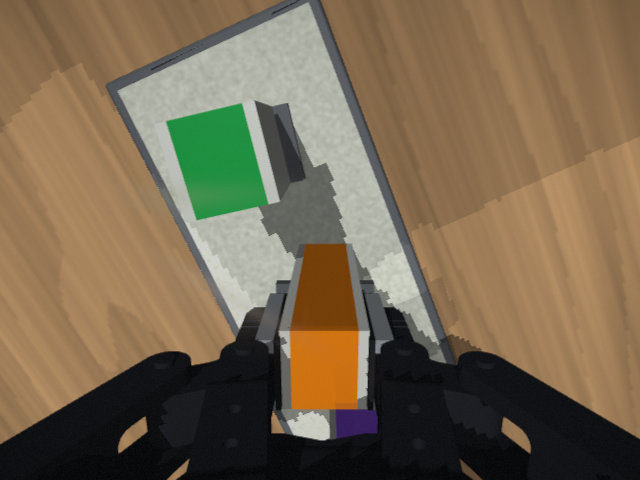

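Gripped at 24 mm, with the tips on or just over the ledges. I'll lift it and estimate the mouth from the top picture's yellow marks.

>>> carry_out([
  [[0,-0.01,0],[0,0,0],0.0],
  [[0,-0.02,0],[0,0,0],0.0],
  [[0,-0.03,0],[0,0,0],0.0],
  [[0,-0.03,0],[0,0,0],0.0],
  [[0,-0.03,0],[0,0,0],0.0],
  [[0,-0.01,0],[0,0,0],0.0],
  [[0,0,0],[0,0,0],0.0],
], force=70)

```text
time_s: 7.08
position: [0.5573, 0.2202, 0.1907]
tool_rot: [[0.908, 0.0, 0.418], [-0.418, -0.0, 0.908], [0.0, -1.0, 0.0]]
ft_force: [0.1, 0.9, -2.3]
grip_width: 0.0243
```

```bash
python3 - <<'E'
from h import *
import pickle
s=env.observe(); print(s["position"],s["ft_force"],s["grip_width"])
t=pickle.load(open("top0.pkl","rb"))
Z=lambda z:(np.array(z)+.5)/4-.5+np.array([365,250])
pts=[((140,173),.0765),((278,212),.0765),((388,246),.0805),((506,280),.0805),((615,315),.0765),((757,354),.0765)]
W=np.array([onz(t,Z(q),z) for q,z in pts]); print(W.round(4))
d=W[1]-W[4]; 
for i,j in ((0,5),(1,4),(2,3)): print((W[i]+W[j])[:2]/2, np.degrees(np.arctan2(*(W[i]-W[j])[[1,0]])), np.linalg.norm(W[i]-W[j]))
p=env.get_image("side"); save(p,"s5.png"); 
p=env.get_image("wrist"); save(p,"w5.png"); 
E
```

```text
[0.5572787  0.22016321 0.19072597] [ 0.12907109  0.86531603 -2.28398618] 0.024319590978400675
[[ 0.5416 -0.0726  0.0765]
 [ 0.5282 -0.1254  0.0765]
 [ 0.5164 -0.166   0.0805]
 [ 0.5048 -0.2107  0.0805]
 [ 0.4927 -0.2538  0.0765]
 [ 0.4794 -0.3077  0.0765]]
[ 0.51048149 -0.19016147] 75.1828061296659 0.24313897799293777
[ 0.510413   -0.18958668] 74.53234348476246 0.13316098928876227
[ 0.51064141 -0.18831127] 75.46036234303888 0.04617225748061994
```

View pics/s5.png

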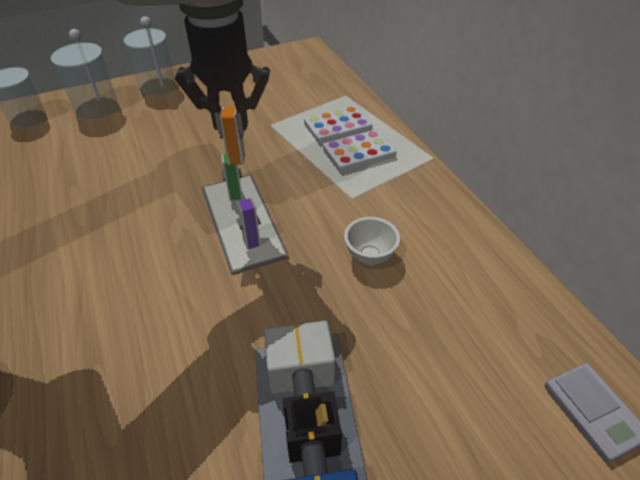

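View pics/w5.png

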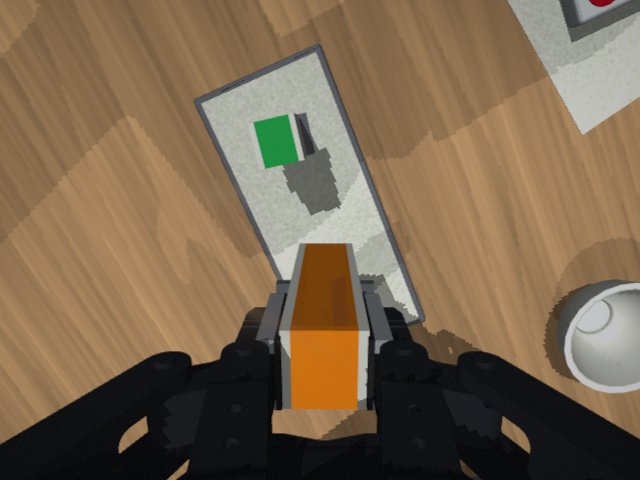

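Amber is held upright and clear, and green and violet haven't moved. I'll carry it to a viewing spot 60 mm on the detector side of the mouth.

>>> carry_out([
  [[0.0174,0,-0.0563],[0,0,0],0.0],
  [[0.0174,0,-0.0563],[0,0,0],0.0],
  [[0.0174,0,-0.0563],[0,0,0],0.0],
  [[0.0174,0,-0.0563],[0,0,0],0.0],
  [[0.0174,0,-0.0563],[0,0,0],0.0],
  [[0.0174,0,-0.0563],[0,0,0],0.0],
  [[0.0174,0,-0.0563],[0,0,0],0.0],
  [[0.0174,0,-0.0563],[0,0,0],0.0],
])

```text
time_s: 8.18
position: [0.4947, -0.2488, 0.1897]
tool_rot: [[0.908, -0.002, 0.418], [-0.418, 0.001, 0.908], [-0.002, -1.0, 0.001]]
ft_force: [1.3, 0.1, -1.1]
grip_width: 0.0242
```

>>> carry_out([
  [[0,0,0],[0,-5,0],0.0],
  [[0,0,0],[0,-4.8,0],0.0],
  [[0,0,0],[0,0,0],0.0],
  [[0,0,0],[0,0,0],0.0],
])

```text
time_s: 8.68
position: [0.4954, -0.2469, 0.1903]
tool_rot: [[0.966, -0.001, 0.259], [-0.259, 0.001, 0.966], [-0.001, -1.0, 0.0]]
ft_force: [0.4, -0.0, -1.5]
grip_width: 0.0244
```

```bash
python3 - <<'E'
from h import *
import pickle
s=env.observe(); print(s["position"],s["ft_force"],s["grip_width"])
p=env.get_image("wrist"); save(p,"w6.png"); pickle.dump((s,p),open("w6.pkl","wb"))
c=cv2.resize(p["image"][70:220,220:420],None,fx=4,fy=4,interpolation=cv2.INTER_CUBIC)
cv2.imwrite("pics/w6z.png",cv2.cvtColor(c,cv2.COLOR_RGB2BGR))
E
```

```text
[ 0.49542636 -0.24691819  0.19028692] [ 0.42950486 -0.03434773 -1.52189508] 0.024410337369522327
```

View pics/w6.png

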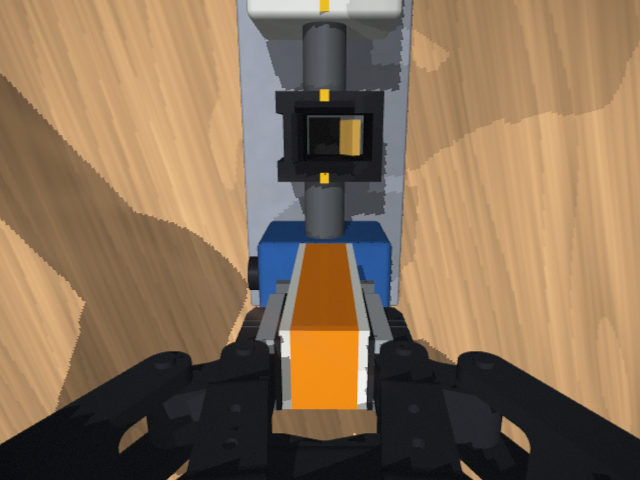

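View pics/w6z.png

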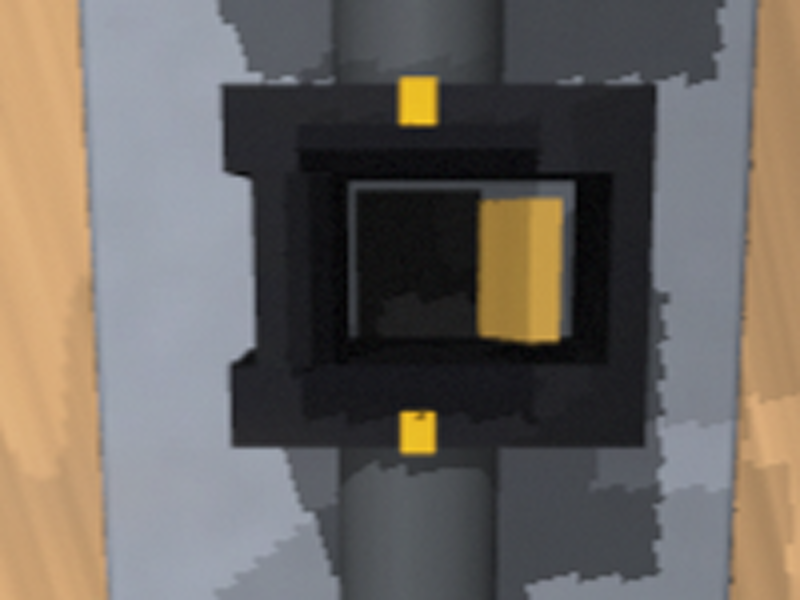

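The wrist view shows the well with yellow marks at (324,95) and (324,178), the brass jaw on the right (+x) at (350,137), and the held amber at columns about 280–371. I'll measure both in this one picture.

```bash
python3 - <<'E'
from h import *
import pickle
s,p=pickle.load(open("w6.pkl","rb"))
c=cv2.resize(p["image"][235:420,265:385],None,fx=3.2*1.0,fy=3.2,interpolation=cv2.INTER_CUBIC)
c=cv2.resize(p["image"][232:422,260:390],None,fx=3,fy=3,interpolation=cv2.INTER_CUBIC)
cv2.imwrite("pics/w6a.png",cv2.cvtColor(c,cv2.COLOR_RGB2BGR))
Z=lambda z:(np.array(z)+.5)/4-.5+np.array([220,70])
R=np.array(s["tool_rot"])
P=[onz(p,Z(q),.0803,s) for q in ((418,101),(418,432))]
print(P, (P[0]+P[1])/2, np.degrees(np.arctan2(*(P[0]-P[1])[[1,0]])), np.linalg.norm(P[0]-P[1]))
m=(P[0]+P[1])/2
print("mouth in tool",R.T@(m-s["position"]))
print("tool yaw",np.degrees(np.arctan2(R[1,0],R[0,0])))
E
```

```text
[array([ 0.51591883, -0.1659797 ,  0.0803    ]), array([ 0.50401869, -0.21034567,  0.0803    ])] [ 0.50996876 -0.18816269  0.0803    ] 74.98516455609663 0.045934220924411885
mouth in tool [-0.00104311  0.11000996  0.06047755]
tool yaw -14.98882616692107
```

View pics/w6a.png

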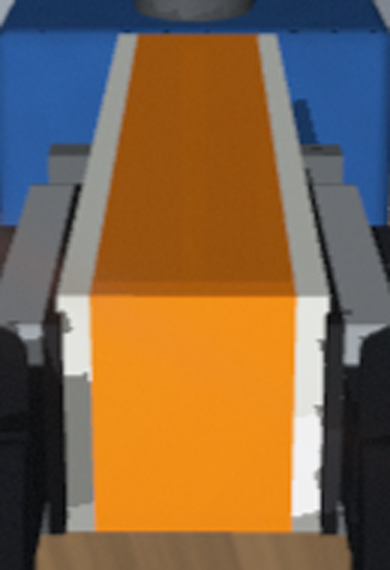

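```bash
python3 - <<'E'
from h import *
import pickle
s,p=pickle.load(open("w6.pkl","rb"))
Z=lambda z:(np.array(z)+.5)/3-.5+np.array([260,232])
R=np.array(s["tool_rot"])
T=lambda q,z:(R.T@(onz(p,Z(q),z,s)-s["position"])).round(4)
for zt in (.2254,.2234):
  print(zt,[T(q,zt).tolist() for q in ((58,297),(327,297),(321,532),(65,532))])
  print([T(q,zt-.09).tolist() for q in ((118,34),(275,34))])
# joint fit: centre x,z in tool, height, tilts
K_=[(58,297),(327,297),(321,532),(65,532),(118,34),(275,34)]
Lc=np.array([[-.0125,0,.0125],[.0125,0,.0125],[.0125,0,-.0125],[-.0125,0,-.0125],[-.0125,.09,.0125],[.0125,.09,.0125]])
def res(v):
    Q=cv2.Rodrigues(np.radians(v[3:6]))[0]
    X=(Q@Lc.T).T+v[:3]
    return np.ravel([proj(p,R@x+s["position"],s)-Z(k) for x,k in zip(X,K_)])
r=least_squares(res,[0,-.035,0,0,0,0],x_scale=[.01]*3+[5]*3); print(r.x.round(4),np.abs(r.fun).max())
E
```

```text
0.2254 [[-0.0134, -0.0351, 0.0129], [0.0113, -0.0351, 0.0129], [0.0114, -0.0351, -0.0122], [-0.0135, -0.0351, -0.0122]]
[[-0.013, 0.0549, 0.013], [0.012, 0.0549, 0.013]]
0.2234 [[-0.0137, -0.0331, 0.0119], [0.0115, -0.0331, 0.0119], [0.0116, -0.0331, -0.0137], [-0.0137, -0.0331, -0.0137]]
[[-0.0131, 0.0569, 0.0125], [0.0121, 0.0569, 0.0125]]
[-1.000e-03 -3.500e-02  3.000e-04  1.305e-01 -1.280e-01 -3.345e-01] 0.4564687823321947
```

>>> carry_out([
  [[0,0,0.02],[0,0,0],0.0],
  [[0,0,0.03],[0,0,0],0.0],
  [[0,0,0.01],[0,0,0],0.0],
  [[0,0.02,0],[0,0,0],0.0],
  [[0,0.02,0],[0,0,0],0.0],
  [[0,0.008,0],[0,0,0],0.0],
  [[0,0,0],[0,0,0],0.0],
  [[0,0,0],[0,0,0],0.0],
])

```text
time_s: 9.72
position: [0.5113, -0.1893, 0.1436]
tool_rot: [[0.966, 0.001, 0.257], [-0.257, -0.001, 0.966], [0.001, -1.0, -0.0]]
ft_force: [1.0, 0.1, -1.2]
grip_width: 0.0242
```

```bash
python3 - <<'E'
from h import *
import pickle
s=env.observe(); print(s["position"],s["ft_force"],s["grip_width"]); print(np.array(s["tool_rot"]).round(4))
p=env.get_image("wrist"); save(p,"w7.png"); pickle.dump((s,p),open("w7.pkl","wb"))
p=env.get_image("side"); save(p,"s7.png"); pickle.dump((s,p),open("s7.pkl","wb"))
c=cv2.resize(p["image"][300:480,200:440],None,fx=3.33,fy=3.33,interpolation=cv2.INTER_CUBIC)
cv2.imwrite("pics/s7z.png",cv2.cvtColor(c,cv2.COLOR_RGB2BGR)[:600,:800])
p=env.get_image("top"); pickle.dump((s,p),open("t7.pkl","wb"))
c=cv2.resize(p["image"][250:380,365:565],None,fx=4,fy=4,interpolation=cv2.INTER_CUBIC)
cv2.imwrite("pics/t7z.png",cv2.cvtColor(c,cv2.COLOR_RGB2BGR))
E
```

```text
[ 0.51130841 -0.18934473  0.14356985] [ 1.03675059  0.11327829 -1.23582346] 0.02419426977066846
[[ 9.663e-01  1.100e-03  2.574e-01]
 [-2.574e-01 -7.000e-04  9.663e-01]
 [ 1.300e-03 -1.000e+00 -4.000e-04]]
```

View pics/w7.png

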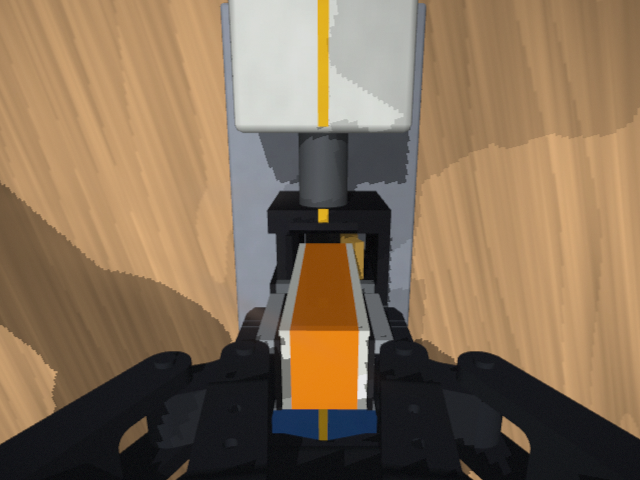

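View pics/s7z.png

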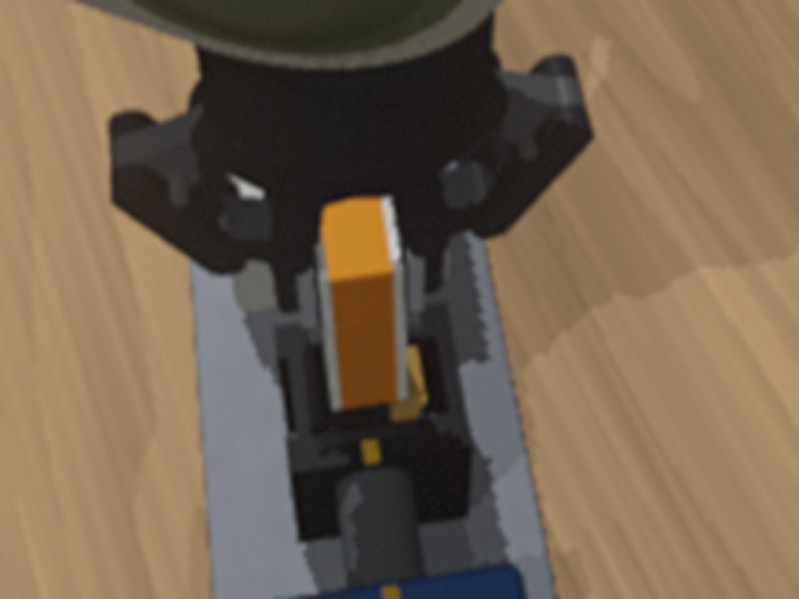

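The wrist view puts the lamp-side mark at (323,215), the lamp line at column 323 and the amber foot's lower edge at about (326,243). The side view shows the foot over the well opening. I'll measure the offset.

```bash
python3 - <<'E'
from h import *
import pickle
s,p=pickle.load(open("w7.pkl","rb"))
c=cv2.resize(p["image"][190:290,258:398],None,fx=5.7,fy=5.7,interpolation=cv2.INTER_CUBIC)
cv2.imwrite("pics/w7z.png",cv2.cvtColor(c,cv2.COLOR_RGB2BGR))
im=p["image"].astype(int)
m=(im[...,0]>180)&(im[...,1]>130)&(im[...,2]<90)
m[:, :300]=0; m[:,345:]=0
for a,b in ((0,20),(40,60),(100,125),(205,225),(410,440)):
    ys,xs=np.where(m[a:b]); print(a,xs.mean(),ys.mean()+a,len(xs)) if len(xs) else print(a,None)
E
```

```text
0 322.95412844036696 9.559633027522937 218
40 322.5 49.5 200
100 322.6875 111.72083333333333 240
205 322.74545454545455 214.8090909090909 110
410 None
```

View pics/w7z.png

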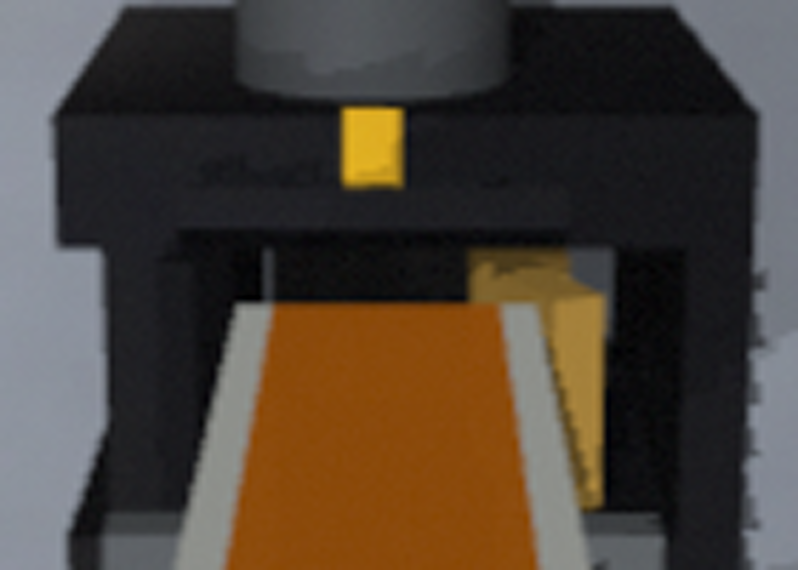

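View pics/t7z.png

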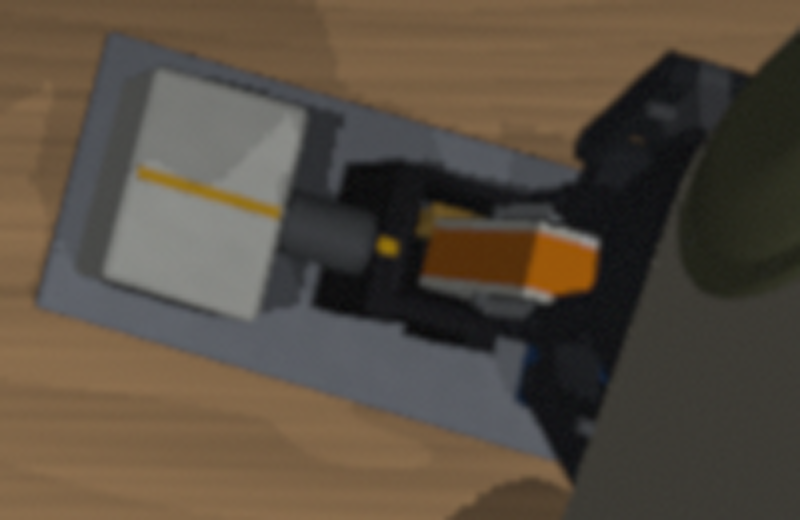

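```bash
python3 - <<'E'
from h import *
import pickle
s,p=pickle.load(open("w7.pkl","rb"))
R=np.array(s["tool_rot"]); 
T=lambda q,z:(R.T@(onz(p,q,z,s)-s["position"])).round(4)
Z=lambda z:(np.array(z)+.5)/5.7-.5+np.array([258,190])
zf=s["position"][2]-.0549
print("foot z",zf,T(Z((235,303)),zf),T(Z((540,303)),zf))
d=T((322.75,214.8),.0803); print("dot",d,"-> mouth",d-[0,0,.023])
print("lamp line",T((322.95,9.6),.0763),T((322.6,112),.0763))
print("lamp front edge", T((322.6,127),.0763))
print("opening corners at rim? holder outer", T(Z((55,118)),.08),T(Z((757,118)),.08), T(Z((125,8)),.08),T(Z((675,8)),.08))
t=pickle.load(open("t7.pkl","rb"))[1]
Y=lambda z:(np.array(z)+.5)/4-.5+np.array([365,250])
print("top: foot corners",[T2.round(4) for T2 in [(R.T@(onz(t,Y(q),zf)-s["position"])) for q in ((431,222),(421,287))]],"dot",(R.T@(onz(t,Y((388,246)),.0803)-s["position"])).round(4))
sd=pickle.load(open("s7.pkl","rb"))[1]
Y=lambda z:(np.array(z)+.5)/3.33-.5+np.array([200,300])
print("side: foot corners(-z face)",[(R.T@(onz(sd,Y(q),zf)-s["position"])).round(4) for q in ((333,409),(407,398))],"dot det",(R.T@(onz(sd,Y((371,452)),.0803)-s["position"])).round(4))
E
```

```text
foot z 0.08866984596001412 [-0.0131  0.0549  0.0132] [0.0124 0.0549 0.0132]
dot [-0.0017  0.0633  0.025 ] -> mouth [-0.0017  0.0633  0.002 ]
lamp line [-0.0015  0.0672  0.1165] [-0.0017  0.0672  0.0732]
lamp front edge [-0.0017  0.0672  0.0665]
opening corners at rim? holder outer [-0.0288  0.0635  0.0272] [0.0313 0.0636 0.0272] [-0.0225  0.0635  0.0367] [0.024  0.0636 0.0367]
top: foot corners [array([0.0114, 0.0549, 0.0132]), array([-0.013 ,  0.0549,  0.0113])] dot [-0.0011  0.0633  0.0239]
side: foot corners(-z face) [array([-0.011 ,  0.0549, -0.013 ]), array([ 0.0138,  0.0549, -0.013 ])] dot det [-0.0002  0.0633 -0.0255]
```

>>> carry_out([
  [[-0.0007,0,0.001],[0,0,0],0.0],
  [[0,0,0],[0,0,0],0.0],
  [[0,0.004,0],[0,0,0],0.0],
  [[0,0.003,0],[0,0,0],0.0],
  [[0,0.003,0],[0,0,0],0.0],
  [[0,0,0],[0,0,0],0.0],
])

```text
time_s: 10.62
position: [0.5104, -0.1879, 0.1325]
tool_rot: [[0.966, -0.001, 0.257], [-0.257, 0.0, 0.966], [-0.001, -1.0, 0.0]]
ft_force: [-0.1, -0.1, -1.2]
grip_width: 0.0241
```

```bash
python3 - <<'E'
from h import *
import pickle
s=env.observe(); print(s["position"],s["ft_force"],s["grip_width"],s["wrist_torque"])
p=env.get_image("wrist"); pickle.dump((s,p),open("w8.pkl","wb"))
c=cv2.resize(p["image"][190:340,220:420],None,fx=4,fy=4,interpolation=cv2.INTER_CUBIC)
cv2.imwrite("pics/w8z.png",cv2.cvtColor(c,cv2.COLOR_RGB2BGR))
p=env.get_image("side"); 
c=cv2.resize(p["image"][330:480,230:430],None,fx=4,fy=4,interpolation=cv2.INTER_CUBIC)
cv2.imwrite("pics/s8z.png",cv2.cvtColor(c,cv2.COLOR_RGB2BGR))
E
```

```text
[ 0.51044615 -0.1879367   0.13249556] [-0.07006538 -0.06876549 -1.16739913] 0.02413465377042537 [ 0.02476647 -0.01729944  0.01726687]
```

View pics/w8z.png

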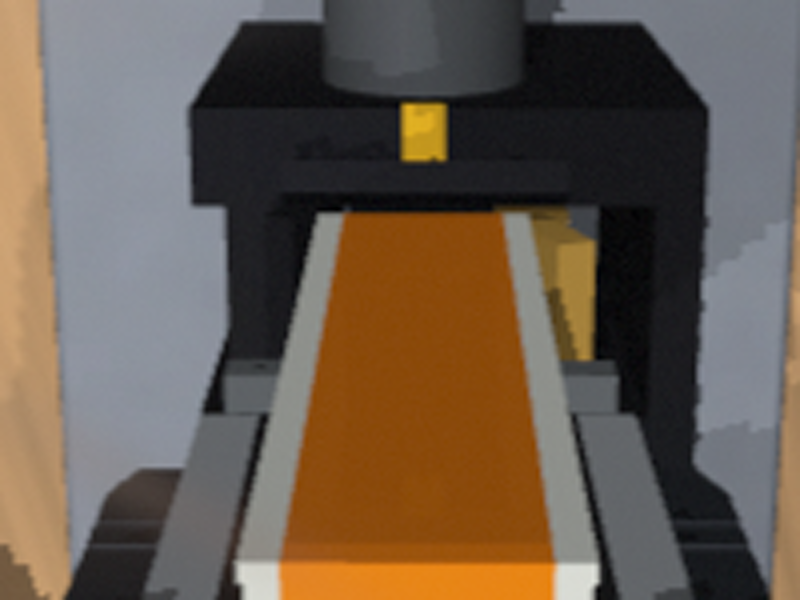

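View pics/s8z.png

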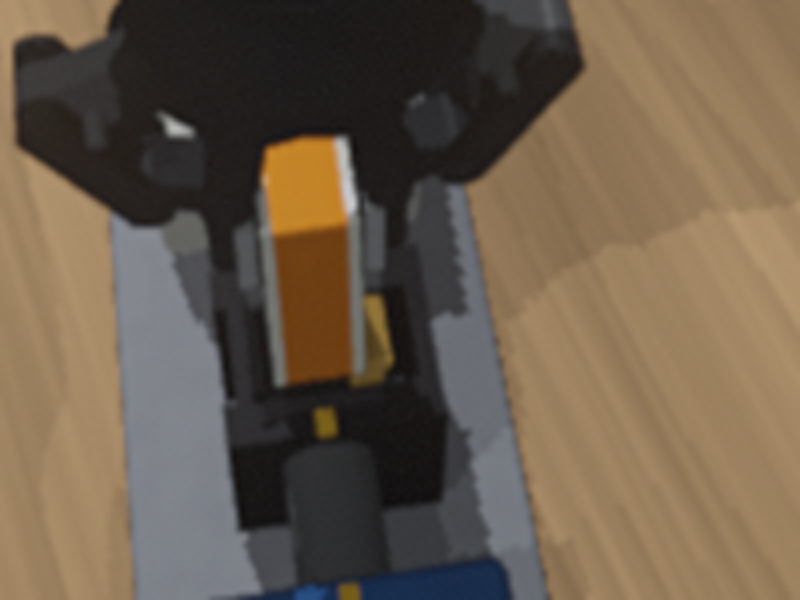

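Foot centre and mark now line up (zoom columns 423.5 and 424), with the foot about 2 mm below the rim and no contact force. I'll nudge +0.3 mm toward the jaw and go down gently.

>>> carry_out([
  [[0.0003,0.001,0],[0,0,0],0.0],
  [[0,0.0015,0],[0,0,0],0.0],
  [[0,0.0015,0],[0,0,0],0.0],
  [[0,0,0],[0,0,0],0.0],
])

```text
time_s: 11.22
position: [0.5108, -0.1881, 0.1287]
tool_rot: [[0.966, -0.0, 0.257], [-0.257, 0.0, 0.966], [-0.0, -1.0, 0.0]]
ft_force: [-0.1, 0.2, -2.0]
grip_width: 0.0243
```

>>> carry_out([
  [[0,0.0015,0],[0,0,0],0.0],
  [[0,0.0015,0],[0,0,0],0.0],
  [[0,0,0],[0,0,0],0.0],
])

```text
time_s: 11.6
position: [0.5107, -0.188, 0.1257]
tool_rot: [[0.966, -0.001, 0.257], [-0.257, 0.0, 0.966], [-0.001, -1.0, 0.0]]
ft_force: [-0.7, -0.3, -1.1]
grip_width: 0.0239
```

>>> carry_out([
  [[0,0.0015,0],[0,0,0],0.0],
  [[0,0.0015,0],[0,0,0],0.0],
  [[0,0,0],[0,0,0],0.0],
])

```text
time_s: 11.98
position: [0.5106, -0.188, 0.1228]
tool_rot: [[0.966, -0.001, 0.257], [-0.257, 0.0, 0.966], [-0.001, -1.0, 0.0]]
ft_force: [-2.6, 1.1, 2.1]
grip_width: 0.0244
```

The jaw is met at about 12 mm down: 3 N up and about 2.6 N toward −x. I'll continue.

>>> carry_out([
  [[0,0.0015,0],[0,0,0],0.0],
  [[0,0.0015,0],[0,0,0],0.0],
  [[0,0,0],[0,0,0],0.0],
])

```text
time_s: 12.35
position: [0.5106, -0.188, 0.1196]
tool_rot: [[0.966, -0.001, 0.257], [-0.257, 0.0, 0.966], [-0.001, -1.0, 0.0]]
ft_force: [-3.7, 0.9, 2.9]
grip_width: 0.0242
```

>>> carry_out([
  [[0,0.0015,0],[0,0,0],0.0],
  [[0,0.0015,0],[0,0,0],0.0],
  [[0,0,0],[0,0,0],0.0],
])

```text
time_s: 12.72
position: [0.5107, -0.188, 0.1163]
tool_rot: [[0.966, -0.001, 0.257], [-0.257, 0.001, 0.966], [-0.001, -1.0, 0.0]]
ft_force: [-2.6, 1.1, -0.6]
grip_width: 0.0243
```

>>> carry_out([
  [[0,0.0015,0],[0,0,0],0.0],
  [[0,0.0015,0],[0,0,0],0.0],
  [[0,0,0],[0,0,0],0.0],
])

```text
time_s: 13.1
position: [0.5107, -0.188, 0.1135]
tool_rot: [[0.966, -0.001, 0.257], [-0.257, 0.0, 0.966], [-0.001, -1.0, 0.0]]
ft_force: [-4.0, 1.0, -0.9]
grip_width: 0.0241
```

>>> carry_out([
  [[0,0.0015,0],[0,0,0],0.0],
  [[0,0.0015,0],[0,0,0],0.0],
  [[0,0.0015,0],[0,0,0],0.0],
  [[0,0,0],[0,0,0],0.0],
])

```text
time_s: 13.6
position: [0.5107, -0.188, 0.1091]
tool_rot: [[0.966, -0.0, 0.257], [-0.257, 0.0, 0.966], [-0.001, -1.0, 0.0]]
ft_force: [-4.4, 1.1, -0.2]
grip_width: 0.0238
```

>>> carry_out([
  [[0,0.001,0],[0,0,0],0.0],
  [[0,0.001,0],[0,0,0],0.0],
  [[0,0,0],[0,0,0],0.0],
])

```text
time_s: 13.98
position: [0.5108, -0.1881, 0.1072]
tool_rot: [[0.966, -0.0, 0.257], [-0.257, 0.0, 0.966], [-0.0, -1.0, 0.0]]
ft_force: [-4.7, 1.1, -0.7]
grip_width: 0.024
```

>>> carry_out([
  [[0,0.001,0],[0,0,0],0.0],
  [[0,0.001,0],[0,0,0],0.0],
  [[0,0,0],[0,0,0],0.0],
])

```text
time_s: 14.35
position: [0.5108, -0.1881, 0.1052]
tool_rot: [[0.966, -0.0, 0.257], [-0.257, 0.0, 0.966], [-0.0, -1.0, 0.0]]
ft_force: [-5.3, 0.1, -0.4]
grip_width: 0.0243
```

>>> carry_out([
  [[0,0.001,0],[0,0,0],0.0],
  [[0,0.001,0],[0,0,0],0.0],
  [[0,0,0],[0,0,0],0.0],
])

```text
time_s: 14.72
position: [0.5108, -0.188, 0.1032]
tool_rot: [[0.966, -0.0, 0.257], [-0.257, 0.0, 0.966], [-0.0, -1.0, 0.0]]
ft_force: [-4.8, -0.1, -0.3]
grip_width: 0.0242
```

>>> carry_out([
  [[0,0.001,0],[0,0,0],0.0],
  [[0,0.001,0],[0,0,0],0.0],
  [[0,0,0],[0,0,0],0.0],
])

```text
time_s: 15.1
position: [0.5108, -0.188, 0.1012]
tool_rot: [[0.966, -0.0, 0.257], [-0.257, 0.0, 0.966], [-0.0, -1.0, 0.0]]
ft_force: [-4.8, 0.7, 0.8]
grip_width: 0.0243
```

>>> carry_out([
  [[0,0.001,0],[0,0,0],0.0],
  [[0,0.001,0],[0,0,0],0.0],
  [[0,0,0],[0,0,0],0.0],
])

```text
time_s: 15.48
position: [0.5108, -0.1881, 0.0992]
tool_rot: [[0.966, -0.0, 0.257], [-0.257, 0.0, 0.966], [-0.0, -1.0, 0.0]]
ft_force: [-4.9, 1.8, 1.2]
grip_width: 0.0243
```

Up-force rose by about 1.3 N over the last 4 mm, probably the plate. I'll take half-millimetre steps from here.

>>> carry_out([
  [[0,0.0005,0],[0,0,0],0.0],
  [[0,0.0005,0],[0,0,0],0.0],
  [[0,0,0],[0,0,0],0.0],
])

```text
time_s: 15.85
position: [0.5108, -0.1881, 0.0983]
tool_rot: [[0.966, -0.0, 0.257], [-0.257, 0.0, 0.966], [-0.0, -1.0, 0.0]]
ft_force: [-4.2, 1.5, 0.7]
grip_width: 0.0243
```

>>> carry_out([
  [[0,0.0005,0],[0,0,0],0.0],
  [[0,0.0005,0],[0,0,0],0.0],
  [[0,0,0],[0,0,0],0.0],
])

```text
time_s: 16.23
position: [0.5108, -0.1881, 0.0973]
tool_rot: [[0.966, -0.0, 0.257], [-0.257, 0.0, 0.966], [-0.0, -1.0, 0.0]]
ft_force: [-5.5, 0.6, 1.3]
grip_width: 0.0241
```

>>> carry_out([
  [[0,0.0005,0],[0,0,0],0.0],
  [[0,0.0005,0],[0,0,0],0.0],
  [[0,0,0],[0,0,0],0.0],
])

```text
time_s: 16.6
position: [0.5108, -0.1881, 0.0963]
tool_rot: [[0.966, -0.0, 0.257], [-0.257, 0.0, 0.966], [-0.0, -1.0, 0.0]]
ft_force: [-5.4, 1.5, 1.0]
grip_width: 0.0241
```

>>> carry_out([
  [[0,0.0005,0],[0,0,0],0.0],
  [[0,0.0005,0],[0,0,0],0.0],
  [[0,0,0],[0,0,0],0.0],
])

```text
time_s: 16.98
position: [0.5108, -0.188, 0.0953]
tool_rot: [[0.966, -0.0, 0.257], [-0.257, 0.0, 0.966], [-0.0, -1.0, 0.0]]
ft_force: [-4.1, 0.2, 1.9]
grip_width: 0.0243
```

>>> carry_out([
  [[0,0.0005,0],[0,0,0],0.0],
  [[0,0.0005,0],[0,0,0],0.0],
  [[0,0,0],[0,0,0],0.0],
])

```text
time_s: 17.35
position: [0.5108, -0.1881, 0.0943]
tool_rot: [[0.966, -0.0, 0.257], [-0.257, 0.0, 0.966], [-0.0, -1.0, 0.0]]
ft_force: [-3.9, 0.7, 1.2]
grip_width: 0.024
```

>>> carry_out([
  [[0,0.0005,0],[0,0,0],0.0],
  [[0,0.0005,0],[0,0,0],0.0],
  [[0,0,0],[0,0,0],0.0],
])

```text
time_s: 17.73
position: [0.5108, -0.1881, 0.0932]
tool_rot: [[0.966, -0.0, 0.257], [-0.257, 0.0, 0.966], [-0.0, -1.0, 0.0]]
ft_force: [-4.5, 1.2, 0.6]
grip_width: 0.0243
```

>>> carry_out([
  [[0,0.0005,0],[0,0,0],0.0],
  [[0,0.0005,0],[0,0,0],0.0],
  [[0,0,0],[0,0,0],0.0],
])

```text
time_s: 18.1
position: [0.5108, -0.1881, 0.0923]
tool_rot: [[0.966, -0.0, 0.257], [-0.257, 0.0, 0.966], [-0.0, -1.0, 0.0]]
ft_force: [-4.5, 0.7, 0.6]
grip_width: 0.0241
```

```bash
python3 - <<'E'
from h import *
import pickle
s=env.observe(); print(s["position"],s["ft_force"],s["grip_width"],s["wrist_torque"])
p=env.get_image("wrist"); pickle.dump((s,p),open("w9.pkl","wb")); save(p,"w9.png")
E
```

```text
[ 0.51082297 -0.18808796  0.09228211] [-4.48082336  0.69269403  0.56861565] 0.024080905793955096 [ 0.25576144  0.8704884  -0.01746864]
```

View pics/w9.png

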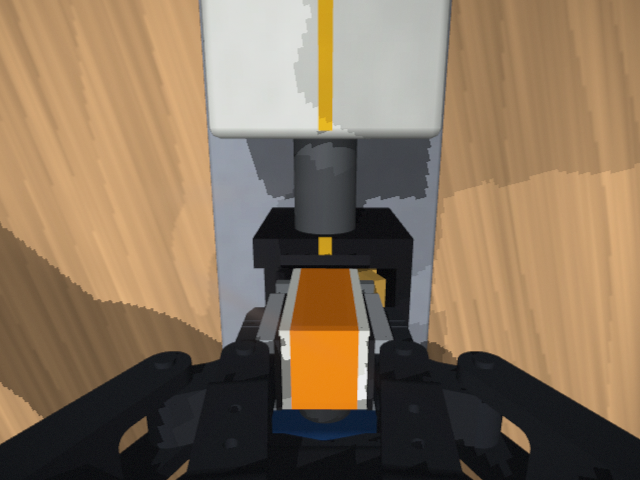

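The amber's top edges are still at rows 330 and 408 and columns 280–371 in the wrist picture, so it hasn't slipped in the fingers. I'll keep going down.

>>> carry_out([
  [[0,0.0005,0],[0,0,0],0.0],
  [[0,0.0005,0],[0,0,0],0.0],
  [[0,0,0],[0,0,0],0.0],
])

```text
time_s: 18.52
position: [0.5108, -0.1881, 0.0913]
tool_rot: [[0.966, -0.0, 0.257], [-0.257, 0.0, 0.966], [-0.0, -1.0, -0.0]]
ft_force: [-4.4, 1.3, 0.7]
grip_width: 0.0245
```

>>> carry_out([
  [[0,0.0005,0],[0,0,0],0.0],
  [[0,0.0005,0],[0,0,0],0.0],
  [[0,0,0],[0,0,0],0.0],
])

```text
time_s: 18.9
position: [0.5108, -0.1881, 0.0903]
tool_rot: [[0.966, -0.0, 0.257], [-0.257, -0.0, 0.966], [-0.0, -1.0, -0.0]]
ft_force: [-5.0, 1.1, 1.4]
grip_width: 0.0244
```

>>> carry_out([
  [[0,0.0005,0],[0,0,0],0.0],
  [[0,0.0005,0],[0,0,0],0.0],
  [[0,0,0],[0,0,0],0.0],
])

```text
time_s: 19.27
position: [0.5108, -0.1881, 0.0893]
tool_rot: [[0.966, -0.0, 0.257], [-0.257, 0.0, 0.966], [-0.0, -1.0, -0.0]]
ft_force: [-4.5, 1.1, 2.5]
grip_width: 0.0241
```

>>> carry_out([
  [[0,0.0005,0],[0,0,0],0.0],
  [[0,0,0],[0,0,0],0.0],
])

```text
time_s: 19.52
position: [0.5109, -0.1881, 0.089]
tool_rot: [[0.966, 0.0, 0.257], [-0.257, -0.0, 0.966], [0.0, -1.0, -0.0]]
ft_force: [-5.0, 1.7, 4.0]
grip_width: 0.024
```

>>> carry_out([
  [[0,0.0005,0],[0,0,0],0.0],
  [[0,0,0],[0,0,0],0.0],
])

```text
time_s: 19.77
position: [0.5109, -0.1881, 0.0889]
tool_rot: [[0.966, 0.0, 0.257], [-0.257, -0.0, 0.966], [0.0, -1.0, -0.0]]
ft_force: [-5.8, 2.0, 8.1]
grip_width: 0.0237
```

>>> carry_out([
  [[0,0.0005,0],[0,0,0],0.0],
  [[0,0,0],[0,0,0],0.0],
])

```text
time_s: 20.02
position: [0.5109, -0.1881, 0.0888]
tool_rot: [[0.966, 0.001, 0.257], [-0.257, -0.001, 0.966], [0.001, -1.0, -0.0]]
ft_force: [-6.4, 2.5, 11.0]
grip_width: 0.0244
```

>>> carry_out([
  [[0,0.0005,0],[0,0,0],0.0],
  [[0,0,0],[0,0,0],0.0],
])

```text
time_s: 20.27
position: [0.511, -0.1882, 0.0887]
tool_rot: [[0.966, 0.001, 0.257], [-0.257, -0.001, 0.966], [0.001, -1.0, -0.001]]
ft_force: [-8.1, 3.3, 13.8]
grip_width: 0.0243
```

Hard stop felt at TCP z = 0.0888, foot about 46 mm down: motion stalls and force climbs 3–4 N per 0.5 mm to about 15 N net. I'll ease the push before letting go.

>>> carry_out([
  [[-0.0003,-0.0005,0],[0,0,0],0.0],
  [[-0.0002,-0.0004,0],[0,0,0],0.0],
  [[0,0,0],[0,0,0],0.0],
])

```text
time_s: 20.65
position: [0.5108, -0.1881, 0.0889]
tool_rot: [[0.966, 0.001, 0.257], [-0.257, -0.001, 0.966], [0.001, -1.0, -0.0]]
ft_force: [-4.3, 1.4, 6.1]
grip_width: 0.0239
```

>>> carry_out([
  [[0,0,0],[0,0,0],0.028],
  [[0,0,0],[0,0,0],0.035],
  [[0,0,0],[0,0,0],0.05],
  [[0,0,0],[0,0,0],0.07],
  [[0,0,0],[0,0,0],0.07],
], force=20)

```text
time_s: 21.28
position: [0.5104, -0.188, 0.0882]
tool_rot: [[0.966, 0.0, 0.257], [-0.257, -0.0, 0.966], [0.0, -1.0, -0.0]]
ft_force: [-0.6, -0.5, -0.9]
grip_width: 0.0701
```

```bash
python3 - <<'E'
from h import *
import pickle
s=env.observe(); print(s["position"],s["ft_force"],s["grip_width"],s["wrist_torque"])
p=env.get_image("wrist"); pickle.dump((s,p),open("w10.pkl","wb")); save(p,"w10.png")
E
```

```text
[ 0.51040479 -0.18797982  0.08819558] [-0.59728863 -0.48407804 -0.90217655] 0.07008476327122067 [0.00993513 0.0325608  0.0169389 ]
```

View pics/w10.png

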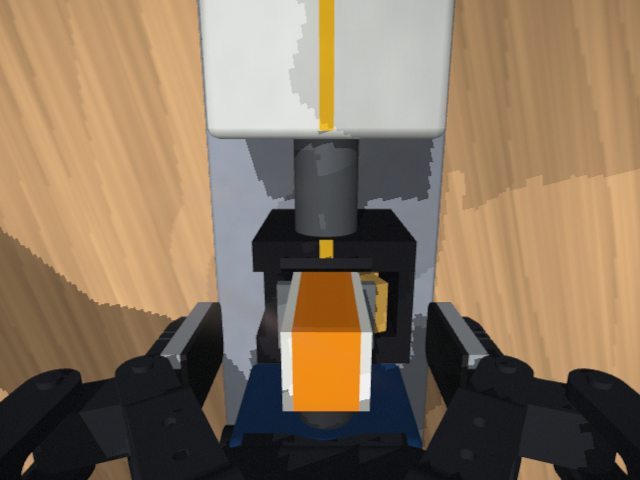

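Released; amber stands still, with its top at rows 332–411 and columns 282–371. I'll lift clear and measure it.

>>> carry_out([
  [[0,0,0],[0,0,0],0.0854],
  [[0,-0.02,0],[0,0,0],0.0854],
  [[0,-0.04,0],[0,0,0],0.0854],
  [[0,-0.04,0],[0,0,0],0.0854],
  [[0,0,-0.03],[0,0,0],0.0854],
  [[0,0,0],[0,0,0],0.0854],
  [[0,0,0],[0,0,0],0.0854],
])

```text
time_s: 22.2
position: [0.5025, -0.2165, 0.1878]
tool_rot: [[0.966, -0.001, 0.258], [-0.258, 0.001, 0.966], [-0.001, -1.0, 0.001]]
ft_force: [-0.4, -0.2, -0.1]
grip_width: 0.0852
```

```bash
python3 - <<'E'
from h import *
import pickle
s=env.observe(); print(s["position"],s["ft_force"],s["grip_width"],s["wrist_torque"])
p=env.get_image("wrist"); pickle.dump((s,p),open("w11.pkl","wb")); save(p,"w11.png")
p2=env.get_image("side"); pickle.dump((s,p2),open("s11.pkl","wb")); save(p2,"s11.png")
c=cv2.resize(p["image"][130:280,220:420],None,fx=4,fy=4,interpolation=cv2.INTER_CUBIC)
cv2.imwrite("pics/w11z.png",cv2.cvtColor(c,cv2.COLOR_RGB2BGR))
c=cv2.resize(p2["image"][330:480,230:430],None,fx=4,fy=4,interpolation=cv2.INTER_CUBIC)
cv2.imwrite("pics/s11z.png",cv2.cvtColor(c,cv2.COLOR_RGB2BGR))
E
```

```text
[ 0.50252571 -0.21650623  0.18784804] [-0.39281277 -0.21351614 -0.07193442] 0.08518414106626437 [ 0.03550914  0.02923695 -0.02716137]
```

View pics/w11z.png

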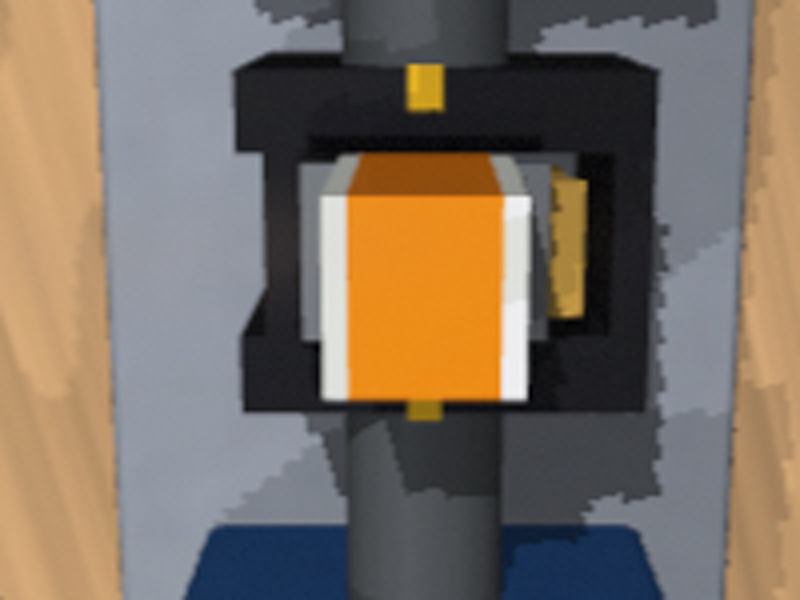

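View pics/s11.png

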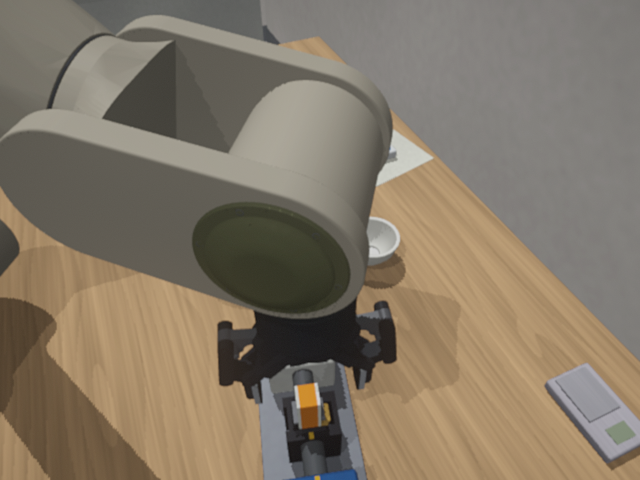

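View pics/s11z.png

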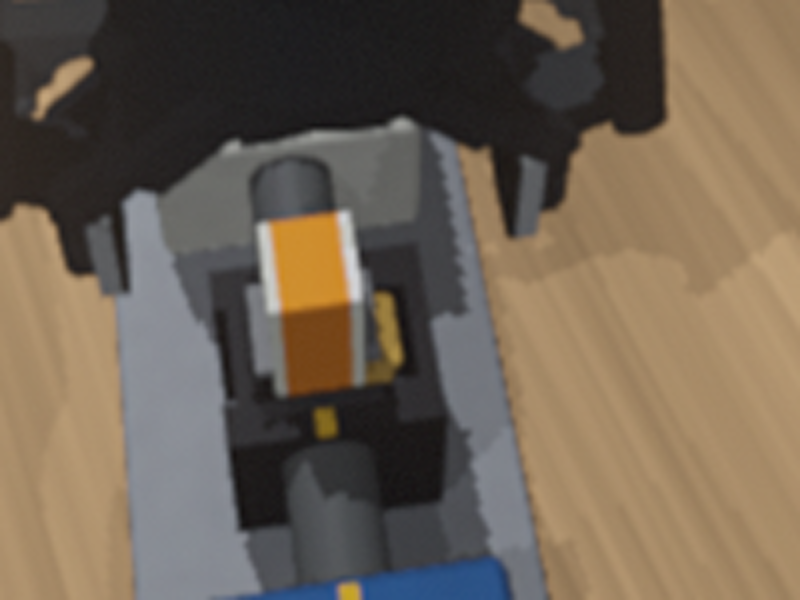

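The wrist view shows amber square in the well, its zoomed top at (320–531, 196–401) and the marks at columns 425 and 424. Now I'll fit its pose with the height left free.

```bash
python3 - <<'E'
from h import *
import pickle
s,p=pickle.load(open("w11.pkl","rb")); R=np.array(s["tool_rot"])
Z=lambda z:(np.array(z)+.5)/4-.5+np.array([220,130])
C=[Z(q) for q in ((320,196),(531,195),(528,400),(322,401))]
for z in (.1225,.124,.1255,.127):
    v,e=fit(p,s,C,z,x0=(.51,-.188,-15)); print(z,v.round(4),e.round(3))
L=np.array([[-1,1],[1,1],[1,-1],[-1,-1]])*.0125
def res(v):
    a=np.radians(v[2]); Q=np.array([[np.cos(a),-np.sin(a)],[np.sin(a),np.cos(a)]])
    return np.ravel([proj(p,np.r_[Q@l+v[:2],v[3]],s)-c for l,c in zip(L,C)])
r=least_squares(res,[.51,-.188,-15,.124],x_scale=[.01,.01,5,.01]); print("free z",r.x.round(4),np.abs(r.fun).max())
d=onz(p,Z((425,87)),.0803,s); ax=np.radians(75); m=d-0.023*np.array([np.cos(ax),np.sin(ax),0]); print("mouth",m)
# side cam: foot of vis.: top-face near corners height
s2,q=pickle.load(open("s11.pkl","rb"))
Y=lambda z:(np.array(z)+.5)/4-.5+np.array([230,330])
for z in (.122,.124,.126): print("side",z,fit(q,None,[Y(k) for k in ((257,224),(349,211),(363,298),(267,311))],z,x0=(.51,-.188,-15)))
# triangulate each corner from wrist + side
from itertools import product
P1=K(p)@np.c_[cam(p,s)]; P2=K(q)@np.c_[cam(q)]
A=np.array(C).T; B=np.array([Y(k) for k in ((257,224),(349,211),(363,298),(267,311))]).T
X=cv2.triangulatePoints(P1,P2,A,B); X=(X[:3]/X[3]).T; print(X.round(4),X.mean(0))
t=env.get_image("top")
for n in ("green_centre","violet_centre","mortar"):
    r=env.outline_of(n,t); print(n,[(round(k["conf"],2),k["pixel"]) for k in r][:2])
save(t,"t11.png")
E
```

```text
0.1225 [  0.51    -0.1877 -14.8406] 0.75
0.124 [  0.5101  -0.1874 -14.8406] 0.572
0.1255 [  0.5101  -0.1872 -14.8406] 0.391
0.127 [  0.5102  -0.1869 -14.8406] 0.207
free z [  0.5102  -0.187  -14.8406   0.1267] 0.24699180322210168
mouth [ 0.51003887 -0.18767489  0.0803    ]
side 0.122 (array([  0.51164889,  -0.18772732, -15.13712665]), np.float64(0.27112959202628417))
side 0.124 (array([  0.51132538,  -0.18863141, -15.13714517]), np.float64(0.22973894349297552))
side 0.126 (array([  0.51100189,  -0.18953547, -15.13716214]), np.float64(0.22171270404192))
[[ 0.5019 -0.1725  0.1226]
 [ 0.5265 -0.1789  0.1222]
 [ 0.5199 -0.2034  0.1229]
 [ 0.4953 -0.1968  0.1237]] [ 0.51088819 -0.187891    0.12285047]
green_centre [(0.73, [275.9, 169.8])]
violet_centre [(0.58, [284.2, 250.6])]
mortar [(0.67, [180.4, 320.1])]
```

View pics/t11.png

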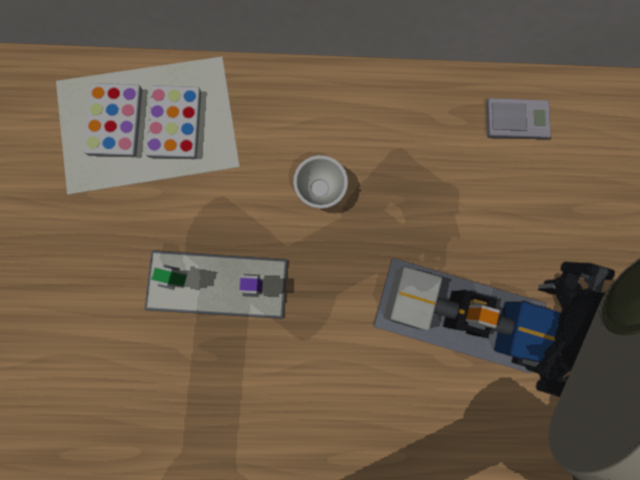

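Pose and yaw are good, and green, violet and the mortar haven't moved. To check for any spring-back after release, I'll compare sub-pixel edges before (w9, gripped) and after (w10).

```bash
python3 - <<'E'
from h import *
import pickle
def edges(f):
    s,p=pickle.load(open(f,"rb")); g=p["image"].astype(float)
    r=g[:,300:350,0].mean(1)
    def sub(sig,a,b,sign):
        d=sign*np.diff(sig)[a:b]; d[d<0]=0; i=np.argmax(d); w=slice(max(i-2,0),i+3); return a+(d[w]*np.arange(len(d))[w]).sum()/d[w].sum()+.5
    top=sub(r,320,340,1); bot=sub(r,400,418,-1)
    b=g[375:400,:,2].mean(0)   # blue: white strips high, amber low
    L=sub(b,284,300,-1); Rr=sub(b,350,366,1)
    b2=g[345:365,:,2].mean(0)
    return s["position"],top,bot,L,Rr,Rr-L,bot-top
for f in ("w6.pkl","w7.pkl","w9.pkl","w10.pkl"): print(f,np.round(np.hstack(edges(f)),4))
E
```

```text
w6.pkl [ 4.954000e-01 -2.469000e-01  1.903000e-01  3.302665e+02  4.088379e+02
  2.908536e+02  3.569571e+02  6.610350e+01  7.857140e+01]
w7.pkl [ 5.113000e-01 -1.893000e-01  1.436000e-01  3.302961e+02  4.089337e+02
  2.908350e+02  3.569785e+02  6.614350e+01  7.863760e+01]
w9.pkl [ 5.108000e-01 -1.881000e-01  9.230000e-02  3.303219e+02  4.089416e+02
  2.908092e+02  3.569318e+02  6.612260e+01  7.861960e+01]
w10.pkl [ 5.104000e-01 -1.880000e-01  8.820000e-02  3.317100e+02  4.108828e+02
  2.924081e+02  3.590346e+02  6.662650e+01  7.917280e+01]
```

```bash
python3 - <<'E'
from h import *
s=env.observe(); print(s["time_s"],np.abs(s["qvel"]).max(),s["ft_force"])
print(env.close_job())
E
```

```text
22.5 0.11935017566174401 [ 0.06382463  0.51367322 -0.45169305]
the job is handed in; nothing more can be done
None
```

I seated the amber standard in the photometer's well, let go, and handed the job in at 22.5 s. No verdict is reported.

**What I did:** I gripped the amber standard by its frosted sides just above the ledges. I turned it so its clear faces cross the light path and lowered it in small steps past the spring jaw. At about 46 mm below the rim the motion stalled and the force climbed 3–4 N per 0.5 mm, to about 15 N net vertical. I took that as the hard stop, eased the push, opened the fingers and lifted away.

**What the last checks showed:**
- **Position:** the wrist camera put its top about 0.2 mm from the well's centre and square to within about 0.3°. The side camera differed from this by roughly 1 mm, which is within the cameras' calibration error.
- **Spring-back:** the edges moved by about 0.3 mm at most after release, so the plate should still be nearly fully down.
- **Bystanders:** green, violet and the mortar looked unmoved in the last top picture.
- **Arm:** it was clear, and the force reading was within its noise (about 0.5 N).

**What did not settle:**
- **Height of the top:** the estimates disagree, with 126.7 mm from the wrist picture alone, 122.9 mm from wrist and side together, and about 123.9 mm from the stop felt.
- **Plate contact:** it could not be told apart from the force noise. Full seating therefore rests on the hard stop I felt and the edge comparison.
- **Upright angle:** I did not measure it separately. I relied on the close fit of the well.

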